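# Hang the headstock template on the tool rail

## Robot

A 6-joint arm with a two-finger parallel gripper is mounted at the origin on the work surface. World frame = base frame: x ahead of the robot, y to its left, z up, the work surface at z = 0. Lengths are in m, angles in degrees, forces in N, time in s.
With the tool pointing down it reaches from about 0.3 to 0.75 m from the base axis. Payload 8.5 kg.
Tool frame: the origin (TCP) lies on the centre line of the jaws, within the pads' length; the fingertips stand 14 mm ahead of it and the grasp point (between the pads) lies 5 mm behind it; z points along the fingers, x is the direction in which the jaws open and shut, and the axes are right-handed (so a half turn about z gives the same grasp; the last joint's range is limited). The gripper opens to 85 mm and grips with 20 to 120 N. Pads are 22 mm wide; open, the fingers measure 114 mm over their backs; the gripper's body (76 mm by 85 mm) begins 54 mm behind the grasp point. The pads swing forward as they close: fully open they stand 13 mm farther back than shut.
Start: joints at [58.425, 21.807, 74.336, -0, 83.858, -12.336], TCP at [0.181, 0.519, 0.245] pointing down, gripper open.
Joint ranges: [-178.18, 178.18], [-50.72, 133.34], [12.68, 142.11], [-81.47, 261.47], [9.98, 163.14], [-165.26, 165.26]. Speed limits (degrees/s): [136.94, 136.94, 180, 180, 180, 180].

## Interface

Orientations are given as a 3x3 rotation matrix whose columns are the frame's x, y, z axes.
In Python, from rig import * gives the robot as it stands.
- The arm moves only by the shell command python3 -m crank 'ROWS' [FORCE]. ROWS is JSON, one flat list of numbers, 7 for each row, row after row: the turn, a rotation vector about the world's x, y, z in rad, then the shift along the world's x, y, z in m, then the opening in per cent of the stroke, from 0 (shut) to 100 (fully open). A call has 1 to 20 rows; each row shifts and turns the commanded pose from where the row before left it; what a row does not reach is not made up. A row lasts 1/10 s, in which the tool goes at most 50 mm and 8.59 degrees, less where a joint would pass 70% of its speed; a pose out of reach is approached as far as the arm can. A call is refused whole if a number of a shift passes 0.05 or a number of a turn 0.15, either way. A call with a gripper value outside its range is refused whole. The fingers move at their own pace and stop on an object; FORCE is the grip in N (left out, the last holds). Time passes only in rows, so rows that do not move let the fingers close. It gives the time, the measured TCP pose, the force and the opening at its end, in the units of the state.
- observe(): the state, without advancing time (a new reading comes with each control period).
- get_image(name): name is "scene" or "side" or "wrist"; returns a dict with "frame" (420x560x3 uint8, red, green, blue), "fov_y" (degrees; the focal length in pixels is half the picture's height over the tangent of half this angle, whatever the lens; pixels are square), "cx", "cy" (the principal point, pixels), "world_to_cam" (4x4, takes a point from world to camera coordinates). Camera axes: x right, y up, looking along -z (the intrinsics and any distortion apply to the point x, -y, -z); pixel columns grow to the right and rows downward; lengths in m; the calibration is good to about 2 mm. A picture is of the moment at which its call begins. There is no depth.
- close_job(): hands the job in, once; it reports no verdict.
The state is a dict: "time_s": time; "q": joint angles; "qvel": joint speeds; "joint_efforts": joint torques, N m; "position": TCP position; "tool_rot": TCP orientation; "ft_force": force on the tool from outside, world axes, zero at the start; "wrist_torque": the same for the moment, N m; "grip_width": finger opening in m.
Only numpy, scipy, OpenCV 4.12 (cv2) and the standard library are available. Lean on these libraries where they do the work, as an engineer would, in place of code of your own. Each camera call takes 0.05 s, during which the arm holds its last target. There are 200 camera calls.

## Task

Hang the headstock template - the tall plywood one with the keyhole, standing in the wooden rack - on the free bolt in the middle of the tool rail. Pass the round hole over the bolt head with a light hand, lay the template against the rail, then let it down gently, without dropping it, until the bolt sits at the top of the slot, and leave it hanging there straight and still. Leave the other things as they are.

Things in the scene. Friction and masses are not known exactly. Their poses are not given: they have to be found in the camera images.
- template: Headstock template: plain plywood 8 mm thick, 175 mm tall, 78 mm wide near the top, 58 mm at the foot, 0.12 kg, small steel bushings, a through keyhole on its middle line. Stands upright in one of the rack's kerfs, 50 mm taller than the others there; its top 45 mm are plain to grip across the thickness. Origin: middle of the bottom edge. x across the thickness (faces alike), y width, z up.
- keyhole_hole (a point): Centre of the keyhole's round hole (18 mm across), mid-thickness, 91 mm above the template's origin and 84 mm below its top edge; axes as the template's. A slot 9 mm wide leads straight up from the hole.
- keyhole_slot (a point): Where the bolt's shank has its centre when the template is fully home: mid-thickness, 22 mm above the hole's centre, 113 mm above the template's origin, 62 mm below its top edge; the slot's closed end is 3 mm above this point; axes as the template's.
- rail: Tool rail, fixed: 30 x 30 mm aluminium T-slot profile 400 mm long on two uprights, top 183 mm and underside 153 mm above the bench, grey perforated panel below, set back 14 mm. Origin: on the bench under its middle. x out of its front face (away from the robot), y along it, z up. Two plates hang on it, near edges 86 mm (+y) and 101 mm (-y) from its middle, tops under 190 mm. Press it gently.
- rail_mark (a point): Point on the rail's front face, mid-length, 168 mm above the bench; axes as the rail's. The free bolt sticks out along x: shank 6 mm thick, 11 mm long, then a round head 14 mm across, 5 mm thick (outer face 16 mm off the rail). Its axis is at this height but is clamped anywhere within 20 mm of this point along y; that is not measured: see it or feel for it. Rigid; press it with under 20 N.
- rack: Wooden rack, fixed: block 190 mm (x) by 120 mm (y), 52 mm tall, with three kerfs along y, 10 mm wide, 40 mm deep, 55 mm apart in x, their floor 12 mm above the bench. Origin: middle of its underside.
- heel: neck heel template standing in the rack: plywood 8 mm thick, 92 mm wide, 125 mm tall, rounded top, no hole; origin at the middle of its bottom edge, z up. Leave it standing.
- gauge: taper gauge standing in the rack: plywood 8 mm thick, 56 mm wide at the foot, 42 mm at the top, 120 mm tall, no hole; origin at the middle of its bottom edge, z up. Leave it standing.
- glue: white glue bottle, 52 mm across, 130 mm tall, standing on the bench on the robot's side of the rack; origin under its middle
- driver: screwdriver lying on the bench beyond the rail; origin near its middle
- walnut: dark wood block 70 x 210 mm, 35 mm high, lying at the far side; origin under its middle
- blowgun: air blow gun, about 200 mm long and 26 mm high, lying on the bench to the left, in front of the rail's far end; origin near its middle
Mind the look-alikes: they are no part of the job. What is shaped like the template but blue or pink is not meant.

How it is judged (in metres and radians):
On the way, in this order (a step that is already met when the one before it is completed fails the run):
1. the template is lifted clear of the rack (height (world z) of template above 0.06 m), for 0.1 s.
2. the round hole is over the bolt head and the template lies against the rail, not yet let down (x of keyhole_hole in the frame of rail_mark between 0.001 and 0.0085 m and y of keyhole_hole in the frame of rail_mark between -0.029 and 0.029 m and z of keyhole_hole in the frame of rail_mark between -0.007 and 0.007 m), for 0.1 s.
At the end, for the whole second after the job is handed in: The template hangs on the free bolt behind its head: the slot's home point within 3 mm of the bolt's height and 24 mm of the rail's middle, its mid-thickness within 8.5 mm of the rail's face, upright within 8 degrees, at rest and released (z of keyhole_slot in the frame of rail_mark between -0.003 and 0.003 m and x of keyhole_slot in the frame of rail_mark between 0.001 and 0.0085 m and y of keyhole_slot in the frame of rail_mark between -0.024 and 0.024 m and angle between template's own z axis and vertical below 0.14 rad and linear speed of template below 0.03 m/s and angular speed of template below 0.3 rad/s); the robot touches nothing.
It fails at once if the template is pressed on the rail or its bolt with more than 20 N (contact force between template and rail above 20 N).
It fails at once if the template is dropped at the rail instead of being let down (faster than 0.3 m/s) (distance between keyhole_slot and rail_mark below 0.04 m and linear speed of template above 0.3 m/s).
It fails at once if another template in the rack is knocked over, pulled out or shifted by more than 25 mm (distance of any of heel, gauge from where it was at the start of the episode above 0.025 m or angle between any of heel, gauge's own z axis and vertical above 0.4 rad).
It fails at once if a thing on the bench is shifted by more than 40 mm (distance of any of glue, driver, walnut, blowgun from where it was at the start of the episode above 0.04 m).
It also fails if it takes over 72 s, if anything falls off the work surface, if the arm or the gripper's body presses on something with over 40 N, if the wrist force passes 120 N, or if a joint passes its speed limit or range.

## Working session

There is one attempt and no reset: what is moved stays moved. The work goes in short steps, Python scripts to look and compute and a shell command to move; the robot and the scene stay as the last step left them, time stands still between calls to the robot, and variables do not carry over. Pictures are saved under pics/ and viewed, about 8 in all and at most 12, crops included, and the job is handed in when it is done.

```bash
mkdir -p pics; ls; cat > h.py <<'E'
from rig import *
import numpy as np, cv2, pickle
def grab(n,f):
    d=get_image(n); cv2.imwrite(f'pics/{f}.png',cv2.cvtColor(d['frame'],cv2.COLOR_RGB2BGR)); pickle.dump(d,open(f'pics/{f}.pkl','wb')); return d
def load(f): return pickle.load(open(f'pics/{f}.pkl','rb'))
def foc(d): return d['frame'].shape[0]/2/np.tan(np.radians(d['fov_y'])/2)
def proj(d,p):
    c=d['world_to_cam']@np.append(p,1); f=foc(d)
    return np.array([d['cx']+f*c[0]/-c[2], d['cy']-f*c[1]/-c[2]])
def ray(d,u,v):
    f=foc(d); W=np.array(d['world_to_cam']); R=W[:3,:3]; t=W[:3,3]
    k=R.T@np.array([(u-d['cx'])/f,-(v-d['cy'])/f,-1]); return -R.T@t,k/np.linalg.norm(k)
def atz(d,u,v,z):
    o,k=ray(d,u,v); return o+k*(z-o[2])/k[2]
def tri(*obs):
    A=np.zeros((3,3));b=np.zeros(3)
    for d,(u,v) in obs:
        o,k=ray(d,u,v);P=np.eye(3)-np.outer(k,k);A+=P;b+=P@o
    p=np.linalg.solve(A,b); return p,[np.round(proj(d,p)-uv,1) for d,uv in obs]
E
python3 - <<'E'
from h import *
for n in ['scene','side','wrist']:
    d=grab(n,n+'0'); print(n,[k for k in d],d['fov_y'],d['cx'],d['cy'],[ (k,d[k]) for k in d if k not in('frame','fov_y','cx','cy')])
s=observe();print(s)
a=np.hstack([load('scene0')['frame'],load('side0')['frame']])
E
```

```text
pics
scene ['frame', 'fov_y', 'cx', 'cy', 'world_to_cam'] 55.888491010379745 277.1346796620959 212.18291725699274 [('world_to_cam', array([[ 0.67448307,  0.73824826, -0.00788083, -0.43637301],
       [-0.63865294,  0.58877901,  0.49544092,  0.26392794],
       [ 0.37039846, -0.3291334 ,  0.86860589, -1.39604928],
       [ 0.        ,  0.        ,  0.        ,  1.        ]]))]
side ['frame', 'fov_y', 'cx', 'cy', 'world_to_cam'] 48.93835156495503 274.67723058373304 206.01576717238456 [('world_to_cam', array([[ 0.71825908, -0.6954463 , -0.02140888, -0.36013639],
       [ 0.48137535,  0.47447831,  0.73698582, -0.386145  ],
       [-0.50237601, -0.53965247,  0.67556906, -1.27836952],
       [ 0.        ,  0.        ,  0.        ,  1.        ]]))]
wrist ['frame', 'fov_y', 'cx', 'cy', 'world_to_cam'] 70.18998466857538 281.0856341936862 206.9259243465492 [('world_to_cam', array([[ 3.28768084e-01,  9.44410687e-01, -2.86678302e-05,
        -5.48257922e-01],
       [-9.07782977e-01,  3.16008879e-01, -2.75805103e-01,
         3.66958736e-02],
       [-2.60464228e-01,  9.07019395e-02,  9.61213579
[... 206 characters left out ...]
77647e-04,
        8.38568388e+01, -1.23371741e+01]), 'qvel': array([-0.02274521, -0.0743573 , -0.11321051,  0.07582911, -0.04843773,
       -0.01974287]), 'joint_efforts': array([ 1.58523748e-03, -4.48623991e+01, -2.31346625e+01, -2.09076220e-04,
        3.83388164e-03, -4.43303941e-05]), 'position': array([0.1811403 , 0.51912095, 0.24487468]), 'tool_rot': array([[ 3.29500654e-01,  9.44155187e-01, -5.49567219e-04],
       [ 9.44154802e-01, -3.29501033e-01, -8.82539368e-04],
       [-1.01433709e-03, -2.28079230e-04, -9.99999460e-01]]), 'ft_force': array([ 0.18363245, -0.74237231, -0.72551111]), 'wrist_torque': array([-0.05500302,  0.00369034, -0.00265832]), 'grip_width': 0.08532815338004661}
```

View pics/scene0.png

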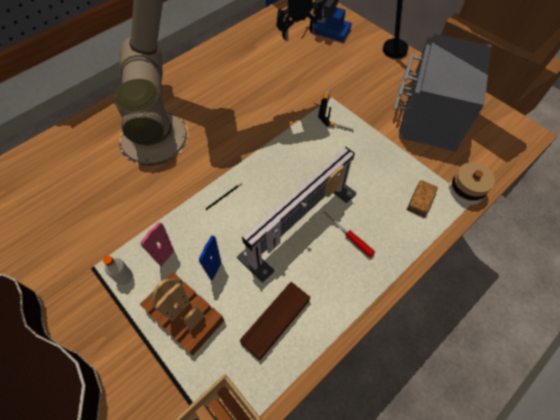

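View pics/side0.png

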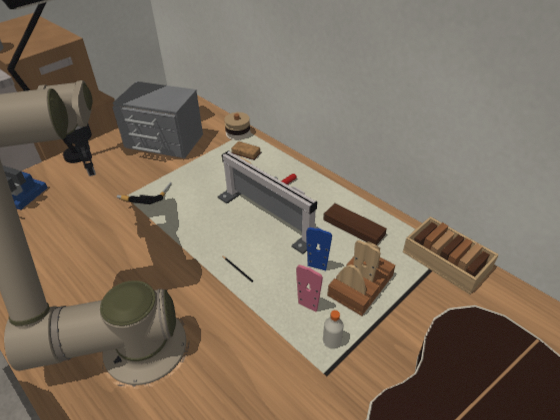

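Scene: rack near (180,315), rail from (250,250) to (350,155), free bolt about (305,203). Side: rack near (362,275), rail from (225,160) to (312,210). The candidates for the template are a blue look-alike at side (318,248), a pink one at (309,288), and the plywood pieces in the rack at (367,255), (352,278) and perhaps a third. I'll check them in one close crop.

```bash
python3 - <<'E'
from h import *
s=load('scene0');d=load('side0')
for n,im,p in [('scene rack',s,(180,315)),('rail l',s,(250,245)),('rail r',s,(350,155))]: print(n,atz(im,*p,0.05 if 'rack' in n else .183))
for n,p in [('rack',(362,275)),('rl',(225,158)),('rr',(313,208))]: print(n,atz(d,*p,0.05 if 'rack' in n else .183))
def crop(im,x,y,w,h,S): return cv2.resize(im['frame'][y:y+h,x:x+w],(w*S,h*S),interpolation=cv2.INTER_CUBIC)
a=crop(s,130,265,100,100,4); b=crop(d,320,230,100,100,4); c=crop(s,240,140,133,66*2//1,3)
c=crop(s,240,145,200//1,50,4) 
top=np.hstack([a,b])
c=crop(s,235,140,130,100,2); 
c=crop(s,280,180,50,50,4); e=crop(s,240,145,120,60,4)[:200]
bot=np.hstack([c,cv2.resize(s['frame'][145:275,238:368],(200,200)),cv2.resize(d['frame'][145:235,220:320],(400,200))[:, :400]])
cv2.imwrite('pics/crop1.png',cv2.cvtColor(np.vstack([top,bot]),cv2.COLOR_RGB2BGR))
E
```

```text
scene rack [ 0.59766232 -0.29781487  0.05      ]
rail l [ 0.6217799  -0.06647214  0.183     ]
rail r [0.60038597 0.32409861 0.183     ]
rack [ 0.58428758 -0.29163489  0.05      ]
rl [0.56492414 0.30841709 0.183     ]
rr [ 0.59019835 -0.08194346  0.183     ]
```

View pics/crop1.png

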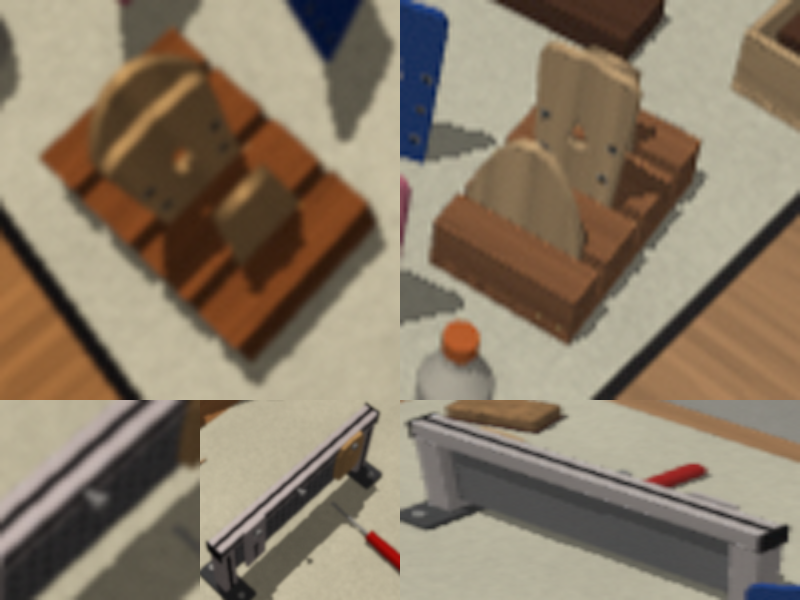

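The crop shows the plywood keyhole template in the middle kerf: hole at scene ≈(175,305), side ≈(364,263). The heel (domed) is in the near kerf and the gauge in the far kerf. Blue and pink are decoys. I'll move to hover over the rack.

```bash
python3 -m crank '[0,0,-0.062,0.02,-0.039,0.035,100, 0,0,-0.062,0.02,-0.039,0.035,100, 0,0,-0.062,0.02,-0.039,0.035,100, 0,0,-0.062,0.02,-0.039,0,100, 0,0,-0.062,0.02,-0.039,0,100, 0,0,-0.062,0.02,-0.039,0,100, 0,0,-0.062,0.02,-0.039,0,100, 0,0,-0.062,0.02,-0.039,0,100, 0,0,-0.062,0.02,-0.039,0,100, 0,0,-0.062,0.02,-0.039,0,100, 0,0,-0.062,0.02,-0.039,0,100, 0,0,-0.062,0.02,-0.039,0,100, 0,0,-0.062,0.02,-0.039,0,100, 0,0,-0.062,0.02,-0.039,0,100, 0,0,-0.062,0.02,-0.039,0,100, 0,0,-0.062,0.02,-0.039,0,100, 0,0,-0.062,0.02,-0.039,0,100, 0,0,-0.062,0.02,-0.039,0,100, 0,0,-0.062,0.02,-0.039,0,100, 0,0,-0.062,0.02,-0.039,0,100]'
python3 -m crank '[0,0,0,0,0,0,100,0,0,0,0,0,0,100]'
python3 - <<'E'
from h import *
grab('wrist','w1')
E
python3 -m crank '[0,0,0,0,-0.03,0,100,0,0,0,0,-0.03,0,100,0,0,0,0,0,0,100,0,0,0,0,0,0,100]'
python3 - <<'E'
from h import *
grab('wrist','w2');print(observe()['position'],observe()['q'],observe()['tool_rot'])
a=[cv2.resize(load(n)['frame'][:,:],(560,420)) for n in('w1','w2')]
im=np.hstack([x[:420,80:480] for x in a])
cv2.imwrite('pics/w12.png',cv2.cvtColor(im,cv2.COLOR_RGB2BGR))
E
```

```text
time_s: 2.15
position: [0.5752, -0.2497, 0.3386]
tool_rot: [[1.0, -0.008, -0.001], [-0.008, -1.0, 0.0], [-0.001, -0.0, -1.0]]
ft_force: [0.4, 0.5, 0.4]
grip_width: 0.0858
time_s: 2.35
position: [0.5748, -0.2486, 0.3378]
tool_rot: [[1.0, -0.006, -0.001], [-0.006, -1.0, 0.001], [-0.002, -0.001, -1.0]]
ft_force: [-0.6, 0.8, 0.3]
grip_width: 0.0853
time_s: 2.8
position: [0.5745, -0.3071, 0.3393]
tool_rot: [[1.0, -0.004, 0.0], [-0.004, -1.0, 0.0], [0.0, -0.0, -1.0]]
ft_force: [0.3, 0.1, 0.5]
grip_width: 0.0854
[ 0.57464071 -0.30665334  0.33956933] [-3.84849070e+01  3.08005227e+01  4.41491448e+01  1.56141698e-02
  1.05024302e+02 -3.82666406e+01] [[ 9.99992876e-01 -3.73877286e-03  5.19413613e-04]
 [-3.73873352e-03 -9.99993008e-01 -7.66923126e-05]
 [ 5.19696716e-04  7.47498171e-05 -9.99999862e-01]]
```

View pics/w12.png

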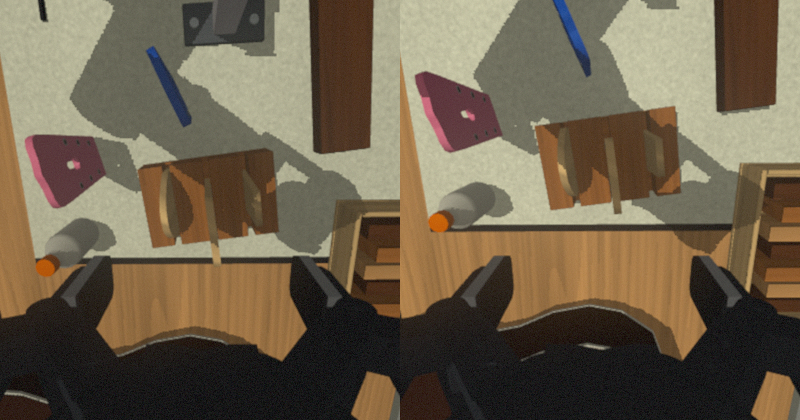

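Wrist views w1 and w2: the rack is slightly yawed. The template's top edge runs from full-image (285,178) to (297,263) in w1 and from (288,138) to (298,213) in w2. I'll zoom in for exact corners.

```bash
python3 - <<'E'
from h import *
a=load('w1')['frame'][165:275,255:335]; b=load('w2')['frame'][120:230,255:335]
im=np.hstack([cv2.resize(x,None,fx=5,fy=5,interpolation=cv2.INTER_CUBIC) for x in(a,b)])
cv2.imwrite('pics/z12.png',cv2.cvtColor(im,cv2.COLOR_RGB2BGR))
E
```

```text
(no output)
```

View pics/z12.png

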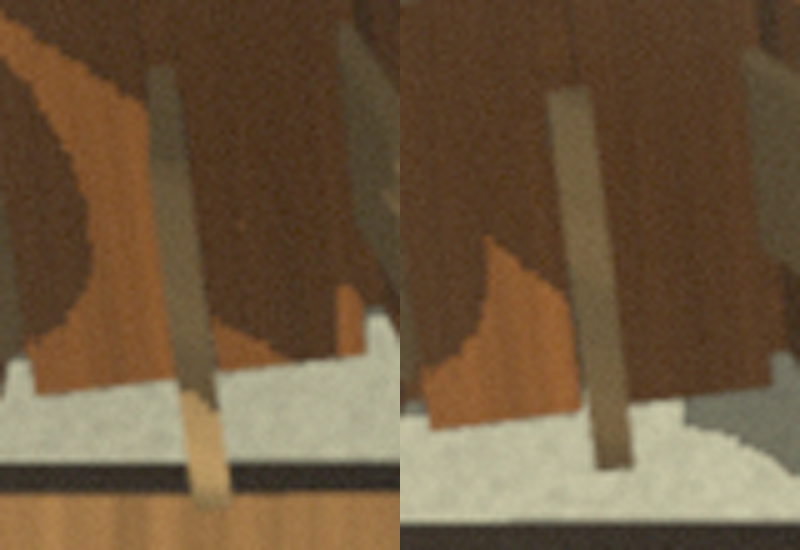

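```bash
python3 - <<'E'
from h import *
a=load('w1');b=load('w2');s=load('scene0');d=load('side0')
A=tri((a,(287.4,178.4)),(b,(289,138)));B=tri((a,(297.2,265)),(b,(297.8,213.4)))
print(A,B,np.linalg.norm(A[0]-B[0]))
for z in(.187,):
  for im,p,q in((a,(287.4,178.4),(297.2,265)),(b,(289,138),(297.8,213.4))):
    P,Q=atz(im,*p,z),atz(im,*q,z);print(P,Q,(P+Q)/2,np.linalg.norm(P-Q),np.degrees(np.arctan2(-(P-Q)[0],(P-Q)[1])))
# hole, scene sees +x face, side sees -x face
print('hole',tri((s,(130+182/4,265+160/4)),(d,(320+177/4,230+133/4))))
# bolt in scene crop c: scale4 from 280,180
u=(280+95/4,180+(495-400)/4);print('bolt px',u,'at z.168',atz(s,*u,.168))
# rail top edge ends: scene & side
W=lambda x:x
E
```

```text
(array([ 0.58513492, -0.2616563 ,  0.02665565]), [array([0.9, 0. ]), array([-0.9, -0. ])]) (array([ 0.59198204, -0.3314633 ,  0.16934535]), [array([0.1, 0. ]), array([-0.1, -0. ])]) 0.15899764682232234
[ 0.58068523 -0.23208171  0.187     ] [ 0.59087778 -0.32250936  0.187     ] [ 0.5857815  -0.27729553  0.187     ] 0.09100026214643255 6.430946220497592
[ 0.58211968 -0.25345216  0.187     ] [ 0.59106103 -0.32600564  0.187     ] [ 0.58659035 -0.2897289   0.187     ] 0.07310236124566513 7.025596962440784
hole (array([ 0.58778098, -0.29086774,  0.1000745 ]), [array([ 0.1, -0.1]), array([0.1, 0. ])])
bolt px (303.75, 203.75) at z.168 [0.62087648 0.12220244 0.168     ]
```

```bash
python3 -m crank '[0,0,0.06,0.006,0.0085,0,100, 0,0,0.06,0.006,0.0085,0,100, 0,0,0,0,0,-0.0145,100, 0,0,0,0,0,-0.0145,100,0,0,0,0,0,-0.0145,100,0,0,0,0,0,-0.0145,100,0,0,0,0,0,-0.0145,100,0,0,0,0,0,-0.0145,100,0,0,0,0,0,-0.0145,100,0,0,0,0,0,-0.0145,100,0,0,0,0,0,-0.0145,100,0,0,0,0,0,-0.0145,100,0,0,0,0,0,-0.0145,100,0,0,0,0,0,-0.0145,100,0,0,0,0,0,0,100,0,0,0,0,0,0,100,0,0,0,0,0,0,100]' 40
python3 - <<'E'
from h import *
w=grab('wrist','w3');s=grab('scene','s3')
im=np.hstack([cv2.resize(w['frame'][100:400,100:480],(475,375)),cv2.resize(s['frame'][240:360,120:240],(375,375))[:,:325]])
cv2.imwrite('pics/v3.png',cv2.cvtColor(im,cv2.COLOR_RGB2BGR))
E
```

```text
time_s: 4.55
position: [0.5871, -0.2907, 0.1663]
tool_rot: [[0.993, 0.115, 0.002], [0.115, -0.993, -0.001], [0.001, 0.001, -1.0]]
ft_force: [-1.5, -0.1, -0.4]
grip_width: 0.0855
```

View pics/v3.png

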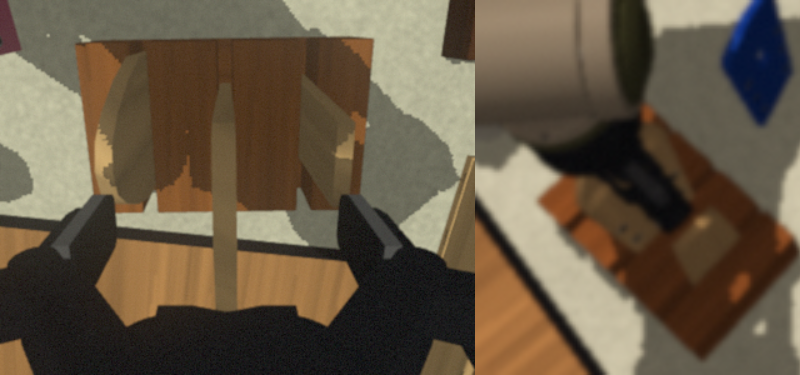

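The template's top strip, at (226,~200), is centred between the fingers at (113..342), and the yaw is aligned. I'll close and lift.

```bash
python3 -m crank '[0,0,0,0,0,0,0, 0,0,0,0,0,0,0, 0,0,0,0,0,0,0, 0,0,0,0,0,0,0, 0,0,0,0,0,0,0, 0,0,0,0,0,0,0, 0,0,0,0,0,0,0, 0,0,0,0,0,0,0,0,0,0,0,0,0,0,0,0,0,0,0,0,0]' 40
python3 -m crank '[0,0,0,0,0,0.005,0, 0,0,0,0,0,0.01,0, 0,0,0,0,0,0.02,0, 0,0,0,0,0,0.02,0,0,0,0,0,0,0.02,0,0,0,0,0,0,0.02,0,0,0,0,0,0,0.02,0,0,0,0,0,0,0.02,0,0,0,0,0,0,0.02,0,0,0,0,0,0,0.015,0,0,0,0,0,0,0,0,0,0,0,0,0,0,0]'
```

```text
time_s: 5.65
position: [0.5867, -0.291, 0.165]
tool_rot: [[0.993, 0.115, 0.0], [0.115, -0.993, -0.0], [0.0, 0.0, -1.0]]
ft_force: [0.8, 0.1, 1.5]
grip_width: 0.0075
time_s: 6.85
position: [0.5866, -0.2909, 0.3348]
tool_rot: [[0.993, 0.115, -0.0], [0.115, -0.993, 0.0], [-0.0, -0.0, -1.0]]
ft_force: [0.6, 0.5, -1.3]
grip_width: 0.0076
```

```bash
python3 -m crank '[0,0,0,0,0,0.02,0, 0,0,0,0.01,0,0.02,0, 0,0,0,0.02,0.01,0,0, 0,0,0,0.02,0.02,0,0, 0,0,0,0.02,0.03,0,0, 0,0,0,0.02,0.03,0,0,0,0,0,0,0.03,0,0,0,0,0,0,0.03,0,0,0,0,0,0,0.03,0,0,0,0,0,0,0.03,0,0,0,0,0,0,0.03,0,0,0,0,0,0,0.03,0,0,0,0,0,0,0.03,0,0,0,0,0,0,0.03,0,0,0,0,0,0,0.02,0,0,0,0,0,0,0.02,0,0,0,0,0,0,0,0,0,0,0,0,0,0,0,0,0,0,0,0,0,0]'
python3 - <<'E'
from h import *
w=grab('wrist','w4');s=grab('scene','s4');d=load('side0'); s0=load('scene0')
r=lambda im,x,y,w,h,k:cv2.resize(im['frame'][y:y+h,x:x+w],(w*k,h*k),interpolation=cv2.INTER_CUBIC)
top=np.hstack([r(w,100,80,200,150,2),r(w,300,80,200,150,2)])
bot=np.hstack([r(s0,237,140,133,100,3)[:, :400], np.zeros((300,1,3),np.uint8), r(d,217,145,133,100,3)[:, :400]])
im=np.vstack([top,bot[:,:800]])
cv2.imwrite('pics/v4.png',cv2.cvtColor(im,cv2.COLOR_RGB2BGR));print(observe()['position'])
E
```

```text
validation failed for argument at $...
Traceback (most recent call last):
ValueError: all the input array dimensions except for the concatenation axis must match exactly, but along dimension 1, the array at index 0 has size 800 and the array at index 1 has size 799
```

```bash
python3 -m crank '[0,0,0,0,0,0.02,0,
0,0,0,0.01,0,0.02,0,
0,0,0,0.02,0.01,0,0,
0,0,0,0.02,0.02,0,0,
0,0,0,0.02,0.03,0,0,
0,0,0,0.02,0.03,0,0,
0,0,0,0,0.03,0,0,
0,0,0,0,0.03,0,0,
0,0,0,0,0.03,0,0,
0,0,0,0,0.03,0,0,
0,0,0,0,0.03,0,0,
0,0,0,0,0.03,0,0,
0,0,0,0,0.03,0,0,
0,0,0,0,0.02,0,0,
0,0,0,0,0.02,0,0,
0,0,0,0,0,0,0,
0,0,0,0,0,0,0,
0,0,0,0,0,0,0]'
python3 - <<'E'
from h import *
w=grab('wrist','w4');s=grab('scene','s4');d=load('side0'); s0=load('scene0')
r=lambda im,x,y,w,h,k:cv2.resize(im['frame'][y:y+h,x:x+w],(w*k,h*k),interpolation=cv2.INTER_CUBIC)
top=r(w,0,60,560,210,2)[:, :800]; top=cv2.resize(w['frame'][40:250],(800,300))
bot=np.hstack([r(s0,237,140,134,100,3)[:, :400], r(d,217,145,134,100,3)[:, :400]])
im=np.vstack([top,bot])
cv2.imwrite('pics/v4.png',cv2.cvtColor(im,cv2.COLOR_RGB2BGR));print(observe()['position'])
E
```

```text
time_s: 8.75
position: [0.6769, 0.0479, 0.3747]
tool_rot: [[0.994, 0.113, -0.0], [0.113, -0.994, -0.0], [-0.0, 0.0, -1.0]]
ft_force: [0.1, 0.0, -1.3]
grip_width: 0.0077
[0.67681876 0.04794729 0.37476306]
```

View pics/v4.png

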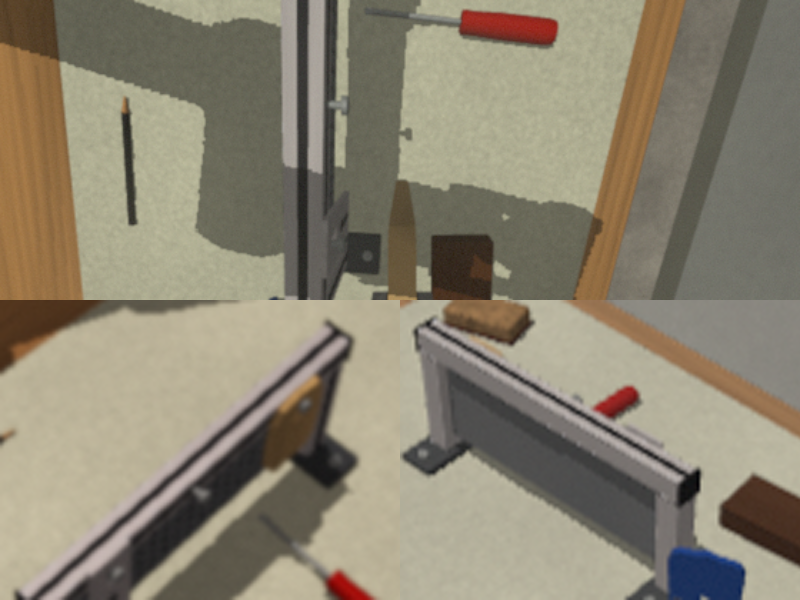

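Wrist view 4: bolt head at crop (344,105), which is full-image ≈(241,113.5). The rail's top is the bright strip at u≈200–228. I'll take the rail edges numerically.

```bash
python3 - <<'E'
from h import *
w=load('w4'); g=cv2.cvtColor(w['frame'],cv2.COLOR_RGB2GRAY).astype(int)
for v in(50,70,90,110,112,114,116,118,130,145): print(v,' '.join(map(str,g[v,190:256])))
E
```

```text
50 173 168 169 171 170 170 166 163 161 160 163 161 166 163 164 167 165 135 65 50 55 55 51 53 55 84 135 164 160 162 164 162 163 160 166 171 156 112 73 56 53 65 64 54 49 68 134 175 174 176 180 178 174 151 108 100 101 102 102 100 97 98 103 103 103 100
70 104 105 103 100 96 98 121 151 160 161 162 160 161 161 163 164 167 139 81 57 58 56 59 57 61 105 147 159 162 163 167 163 163 163 163 170 146 95 72 52 58 71 64 55 61 113 159 174 172 172 171 172 170 149 107 99 99 101 104 101 104 102 100 101 103 105
90 104 104 102 101 101 100 107 135 162 161 160 160 162 162 161 163 168 138 79 56 53 58 58 53 63 105 148 161 167 167 164 166 162 165 167 165 138 81 60 46 64 66 49 47 60 123 172 165 165 165 174 174 169 147 105 95 101 102 102 104 100 98 102 105 103 106
110 100 100 104 102 100 100 95 127 163 162 160 157 163 163 161 163 168 138 79 52 55 57 56 51 58 107 148 164 167 169 163 164 163 163 164 159 127 79 66 61 72 87 98 95 101 132 149 148 140 133 134 133 118 91 86 102 103 95 101 103 99 105 106 102 106 105
112 99 100 103 98 99 95 91 123 162 163 159 163 162 160 165 166 168 139 75 57 54 56 54 55 56 101 146 163 
[... 677 characters left out ...]
2 161 157 163 163 163 165 164 142 77 58 56 52 60 53 61 102 152 163 166 166 166 164 163 162 164 155 122 77 61 57 66 64 61 58 90 143 174 172 147 105 102 108 97 74 87 103 104 103 104 104 103 105 103 105 102 100
130 100 97 97 104 99 103 103 139 164 162 160 165 160 159 162 166 166 139 84 53 51 53 56 54 59 97 146 168 162 166 166 165 164 162 165 154 112 69 51 55 73 63 61 60 104 148 159 162 165 175 172 172 150 101 100 97 102 103 102 102 101 97 103 102 103 102
145 101 99 105 104 100 102 100 124 156 162 161 161 162 163 163 167 166 145 95 55 51 55 53 54 62 118 165 164 166 165 164 164 161 160 165 142 96 68 47 61 66 59 56 71 136 173 169 172 175 172 169 144 104 98 101 98 102 99 98 98 102 103 104 99 101 99
```

```bash
python3 - <<'E'
from h import *
w=load('w4'); g=cv2.cvtColor(w['frame'],cv2.COLOR_RGB2GRAY).astype(int)
for u in(231,232,233,234,237,238,239,240,241,242): print(u,' '.join(map(str,g[100:126,u])))
P=[atz(w,u,v,.183) for u,v in((227.5,50),(227.1,70),(226.9,90),(226.7,110),(226.0,145))]
Q=[atz(w,u,v,.183) for u,v in((207.7,50),(207.7,90),(207.7,130),(207.9,145))]
for X in(P,Q):
  X=np.array(X); k=np.polyfit(X[:,1],X[:,0],1); print(np.degrees(np.arctan(k[0])),'x at y.12',np.polyval(k,.12)); print(X.round(4).tolist())
print('axis/shank',atz(w,233,113.3,.168),atz(w,233,113.3,.171),'head',atz(w,239.5,113.8,.168),atz(w,242.5,113.8,.168))
s=load('scene0');print('scene bolt',atz(s,303.9,203.9,.168), 'tri',tri((w,(240.5,113.8)),(s,(304.3,204))))
c=-w['world_to_cam'][:3,:3].T@w['world_to_cam'][:3,3];print(c)
E
```

```text
231 62 63 63 65 64 70 64 65 69 67 87 117 143 143 120 93 72 63 64 68 65 67 63 66 61 70
232 54 49 52 55 58 59 58 60 58 61 98 122 140 140 124 99 66 54 61 54 61 57 59 59 60 54
233 57 58 57 56 53 59 57 58 56 62 95 120 139 141 126 104 74 62 58 64 61 62 64 62 67 61
234 76 75 72 70 72 75 78 81 93 94 101 118 138 136 126 108 91 81 90 100 108 110 108 110 108 105
237 167 166 165 170 168 170 169 164 172 174 148 124 134 137 131 111 125 157 172 175 174 174 176 172 172 166
238 166 163 170 171 173 174 167 152 155 154 140 131 135 138 134 117 127 143 147 153 160 166 172 174 175 168
239 167 165 166 170 173 173 154 131 127 132 133 139 138 141 139 126 119 115 105 107 128 156 169 170 174 168
240 168 164 165 170 175 175 154 125 118 124 134 141 148 149 144 134 122 118 102 94 122 153 171 171 170 172
241 166 163 165 165 172 173 156 125 115 120 133 141 147 152 146 132 126 119 108 95 120 156 170 168 166 166
242 163 162 162 161 166 168 151 121 106 110 118 123 128 127 124 116 111 102 97 88 105 134 144 147 144 143
-2.7912393590282756 x at y.12 0.6123702081141872
[[0.6097, 0.1761, 0.183], [0.6104, 0.1582, 0.183], [0.6114, 0.1397, 0.183], [0.6125, 0.1206, 0.183], [0.614, 0.0854, 0.183]]
-2.7980869061496976 x at y.12 0.5931591952870671
[[0.5906, 0.1739, 0.183], [0.5923, 0.1375, 0.183], [0.5941, 0.0986, 0.183], [0.595, 0.0832, 0.183]]
axis/shank [0.61675612 0.11822239 0.168     ] [0.61722078 0.11820013 0.171     ] head [0.62372038 0.11850822 0.168     ] [0.62691808 0.11887616 0.168     ]
scene bolt [0.6214837  0.12217034 0.168     ] tri (array([0.62600037, 0.11856235, 0.17713192]), [array([ 0., -0.]), array([-0., -0.])])
[0.66876934 0.11573034 0.50381315]
```

```bash
python3 -m crank '[0,0,-0.035,0,0.01,0,0,
0,0,-0.030,0,0.02,0,0,
0,0,0,-0.0045,0.02,0,0,
0,0,0,-0.01,0.023,0,0,
0,0,0,0,0,-0.018,0,
0,0,0,0,0,-0.018,0,
0,0,0,0,0,-0.018,0,
0,0,0,0,0,-0.018,0,
0,0,0,0,0,-0.018,0,
0,0,0,0,0,-0.018,0,
0,0,0,0,0,-0.018,0,
0,0,0,0,0,-0.018,0,
0,0,0,0,0,0,0,
0,0,0,0,0,0,0,
0,0,0,0,0,0,0]'
python3 - <<'E'
from h import *
w=grab('wrist','w5');s=grab('scene','s5');s0=load('scene0');print(observe()['position'],observe()['ft_force'])
r=lambda im,x,y,w,h,k:cv2.resize(im['frame'][y:y+h,x:x+w],(w*k,h*k),interpolation=cv2.INTER_CUBIC)
p=observe()['position']
print('hole pred px',proj(s,p-[0,0,.062]))
im=np.vstack([cv2.resize(w['frame'][100:310],(800,300)),np.hstack([r(s,285,185,80,60,5),r(s0,285,185,80,60,5)])])
cv2.imwrite('pics/v5.png',cv2.cvtColor(im,cv2.COLOR_RGB2BGR))
E
```

```text
time_s: 10.35
position: [0.6625, 0.1221, 0.2324]
tool_rot: [[0.999, 0.05, 0.002], [0.05, -0.999, 0.0], [0.002, 0.0, -1.0]]
ft_force: [0.0, 0.4, -1.4]
grip_width: 0.0075
[0.6624733  0.12201925 0.23209985] [ 0.20410724  0.03810255 -1.74270482]
hole pred px [314.78185411 213.33888354]
```

View pics/v5.png

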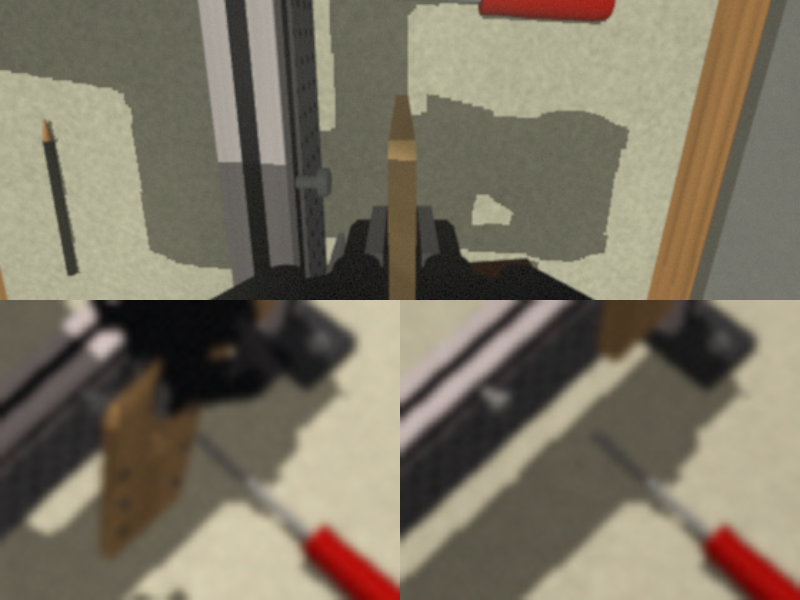

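View 5: the template faces the rail about 50 mm off. The bolt head is at full px ≈(225,227). I'll re-measure the bolt and rail here.

```bash
python3 - <<'E'
from h import *
w=load('w5'); g=cv2.cvtColor(w['frame'],cv2.COLOR_RGB2GRAY).astype(int); a=load('w4')
for u in(213,215,217,219,222,224,226,228,230): print(u,' '.join(map(str,g[212:242,u])))
for v in(120,150,180,200,226,228,230): print(v,' '.join(map(str,g[v,190:236])))
for uv in((216,227.4),(225,227.4)): print(atz(w,*uv,.168))
print(tri((a,(240,113.3)),(w,(225,227.4))))
p=observe()['position']; 
E
```

```text
213 55 55 58 54 60 54 57 53 60 51 56 66 78 80 81 83 87 84 76 72 62 59 60 52 55 45 49 58 65 63
215 55 52 47 40 43 50 55 61 55 54 58 70 74 81 80 84 82 83 81 68 56 56 54 53 53 56 53 58 49 59
217 59 54 59 55 52 55 57 57 55 52 56 66 75 77 81 81 83 84 76 68 50 47 46 58 53 53 53 55 54 54
219 56 60 58 58 56 58 53 56 57 58 54 68 75 79 82 85 82 80 76 71 62 59 59 53 55 53 52 55 53 59
222 57 59 59 57 55 60 62 67 71 74 80 78 83 84 83 84 83 84 83 81 75 72 75 74 60 55 55 48 50 51
224 70 69 66 71 65 62 71 73 78 74 82 83 83 86 87 81 82 80 82 82 79 80 80 77 75 66 62 57 58 52
226 102 104 104 103 102 87 71 71 77 79 76 83 83 82 87 84 88 85 82 80 85 83 82 74 72 74 79 80 78 81
228 102 103 103 102 104 85 72 68 71 77 71 76 77 76 77 77 79 77 75 75 78 73 77 72 72 80 92 101 100 104
230 97 98 99 104 102 93 77 71 69 63 61 65 64 64 63 67 65 61 65 60 66 61 67 70 88 96 98 100 104 103
120 172 160 121 90 79 77 78 72 50 45 43 55 70 81 70 55 58 60 56 50 52 58 58 54 50 58 58 52 53 92 145 167 167 167 165 169 170 172 173 174 154 106 106 99 103 100
150 166 168 170 163 141 104 82 79 84 78 59 44 39 53 70 78 76 68 58 63 58 61 
[... 313 characters left out ...]
 61 77 77 63 51 52 58 53 56 55 60 58 58 59 56 61 61 85 98 98 95 97 100 100 103 101 103 102 103
226 99 102 99 101 101 95 100 97 102 99 98 85 75 77 74 69 53 73 82 81 81 82 80 81 80 80 81 81 74 82 78 82 83 88 87 85 87 83 77 69 63 66 86 103 102 101
228 99 104 103 99 97 96 99 98 98 100 98 88 76 79 78 70 60 74 87 81 81 83 84 87 84 82 86 83 83 82 85 85 83 85 82 86 88 82 79 68 65 69 90 107 103 102
230 100 98 101 101 96 98 97 100 101 100 98 86 78 82 75 69 56 65 77 81 76 80 80 76 77 81 81 76 81 76 81 81 83 84 82 87 82 77 75 67 65 70 88 97 102 100
[0.61809598 0.11813903 0.168     ]
[0.62426149 0.11844728 0.168     ]
(array([0.62449082, 0.11905727, 0.16963489]), [array([0.1, 0. ]), array([-0.1, -0. ])])
```

```bash
python3 -m crank '[0,0,0,-0.005,-0.0018,-0.002,0,
0,0,0,-0.007,-0.0004,0,0,
0,0,0,-0.007,-0.0004,0,0,
0,0,0,-0.005,-0.0003,0,0,
0,0,0,0,0,0,0,
0,0,0,0,0,0,0,
0,0,0,0,0,0,0,
0,0,0,0,0,0,0]'
python3 -c "
from rig import *
o=observe();print(o['position'].round(4),o['ft_force'].round(2))"
```

```text
time_s: 11.25
position: [0.6384, 0.1191, 0.2288]
tool_rot: [[0.999, 0.05, -0.0], [0.05, -0.999, 0.0], [-0.0, -0.0, -1.0]]
ft_force: [0.7, -0.8, -0.8]
grip_width: 0.0075
[0.6384 0.1191 0.2288] [ 0.72 -0.76 -0.82]
```

```bash
python3 -m crank '[0,0,0,-0.002,0.0002,0.001,0,
0,0,0,-0.002,-0.0001,0,0,
0,0,0,-0.002,-0.0001,0,0,
0,0,0,-0.001,0,0,0,
0,0,0,0,0,0,0,
0,0,0,0,0,0,0]'; python3 -m crank '[0,0,0,-0.001,0,0,0,0,0,0,0,0,0,0]';python3 -m crank '[0,0,0,-0.001,0,0,0,0,0,0,0,0,0,0]'
```

```text
time_s: 11.85
position: [0.6312, 0.1191, 0.23]
tool_rot: [[0.999, 0.05, 0.0], [0.05, -0.999, 0.0], [0.0, -0.0, -1.0]]
ft_force: [0.3, 0.7, -1.0]
grip_width: 0.0074
time_s: 12.05
position: [0.6302, 0.1191, 0.2299]
tool_rot: [[0.999, 0.05, 0.0], [0.05, -0.999, 0.0], [0.0, -0.0, -1.0]]
ft_force: [-0.7, -0.8, -0.6]
grip_width: 0.0074
time_s: 12.25
position: [0.6291, 0.1191, 0.2299]
tool_rot: [[0.999, 0.05, -0.0], [0.05, -0.999, -0.0], [-0.0, -0.0, -1.0]]
ft_force: [0.6, 0.3, -0.9]
grip_width: 0.0073
```

```bash
for i in 1 2 3 4 5; do python3 -m crank '[0,0,0,-0.0015,-0.0001,0,0,0,0,0,0,0,0,0]' | grep -E 'pos|force'; done
```

```text
position: [0.6276, 0.119, 0.23]
ft_force: [-0.1, -0.3, -1.0]
position: [0.6261, 0.1189, 0.23]
ft_force: [-0.3, -0.7, -0.4]
position: [0.6246, 0.1188, 0.2299]
ft_force: [0.2, -0.0, -1.5]
position: [0.6231, 0.1187, 0.2299]
ft_force: [0.1, 0.5, -1.0]
position: [0.6216, 0.1186, 0.23]
ft_force: [-0.2, -0.0, -1.4]
```

```bash
python3 -m crank '[0,0,0,-0.0015,-0.0001,0,0,0,0,0,-0.0015,-0.0001,0,0,0,0,0,0,0,0,0]' | grep -E 'pos|force'; for i in 1 2 3; do python3 -m crank '[0,0,0,-0.0008,0,0,0,0,0,0,0,0,0,0]' | grep -E 'pos|force'; done
```

```text
position: [0.6185, 0.1184, 0.23]
ft_force: [-0.3, -0.8, -1.5]
position: [0.6179, 0.1184, 0.2299]
ft_force: [-0.0, -0.2, -1.1]
position: [0.617, 0.1184, 0.2299]
ft_force: [0.1, 0.2, -0.9]
position: [0.6162, 0.1184, 0.2299]
ft_force: [0.4, 0.6, -1.0]
```

```bash
for i in 1 2; do python3 -m crank '[0,0,0,-0.0006,0,0,0,0,0,0,0,0,0,0]' | grep -E 'pos|force'; done; python3 - <<'E'
from h import *
import time
f=[]
for i in range(8):
    get_image('wrist'); f.append(observe()['ft_force'])
print(np.mean(f,0))
E
```

```text
position: [0.616, 0.1183, 0.2299]
ft_force: [1.3, -0.2, -2.7]
position: [0.6157, 0.1183, 0.23]
ft_force: [5.2, -0.5, -2.5]
[ 5.1588823   0.03196229 -2.98158481]
```

```bash
python3 -m crank '[0,0,0,0.0008,0,0,0,0,0,0,0,0,0,0,0,0,0,0,0,0,0]' | grep -E 'pos|force'
for i in 1 2 3 4; do python3 -m crank '[0,0,0,0,0,-0.0015,0,0,0,0,0,0,-0.0015,0,0,0,0,0,0,-0.0015,0,0,0,0,0,0,0,0]' | grep -E 'pos|force'; done
```

```text
position: [0.6159, 0.1183, 0.23]
ft_force: [2.2, 0.3, -2.3]
position: [0.6159, 0.1184, 0.2252]
ft_force: [3.7, 0.5, -1.6]
position: [0.6159, 0.1185, 0.2207]
ft_force: [3.2, 1.0, -0.7]
position: [0.6159, 0.1185, 0.2162]
ft_force: [3.3, 2.0, -0.9]
position: [0.616, 0.1184, 0.2117]
ft_force: [4.0, 2.8, -1.1]
```

```bash
python3 -m crank '[0,0,0,0.0004,0.0008,0,0,0,0,0,0,0,-0.001,0,0,0,0,0,0,-0.001,0,0,0,0,0,0,0,0]' | grep -E 'pos|force'
for i in 1 2 3 4; do python3 -m crank '[0,0,0,0,0,-0.0005,0,0,0,0,0,0,0,0]' | grep -E 'pos|force'; done
```

```text
position: [0.6161, 0.119, 0.2095]
ft_force: [1.2, 0.7, -2.1]
position: [0.6161, 0.1191, 0.2092]
ft_force: [0.4, -0.9, -1.8]
position: [0.6161, 0.1192, 0.2088]
ft_force: [0.2, 0.2, -0.2]
position: [0.6162, 0.1192, 0.2083]
ft_force: [0.2, 0.9, -1.3]
position: [0.6163, 0.1192, 0.2079]
ft_force: [0.8, -0.1, -0.8]
```

```bash
for i in 1 2 3; do python3 -m crank '[0,0,0,0,0,-0.0005,0,0,0,0,0,0,0,0]' | grep -E 'pos|force'; done
```

```text
position: [0.6163, 0.1192, 0.2078]
ft_force: [0.0, -0.0, 1.7]
position: [0.6164, 0.1192, 0.2076]
ft_force: [-0.9, 0.3, 5.1]
position: [0.6165, 0.1192, 0.2075]
ft_force: [-1.3, -0.4, 6.7]
```

Seated at TCP z ≈ 0.2075, with about 7 N of upward force. I'll ease off and release slowly.

```bash
python3 -m crank '[0,0,0,0,0,0.0008,0,0,0,0,0,0,0,0]' 20| grep -E 'pos|force'; python3 -m crank '[0,0,0,0,0,0,10,0,0,0,0,0,0,12,0,0,0,0,0,0,15,0,0,0,0,0,0,18,0,0,0,0,0,0,24,0,0,0,0,0,0,30,0,0,0,0,0,0,30,0,0,0,0,0,0,30]'
python3 - <<'E'
from h import *
w=grab('wrist','w6');s=grab('scene','s6');d=grab('side','d6')
r=lambda im,x,y,w,h,k:cv2.resize(im['frame'][y:y+h,x:x+w],(w*k,h*k),interpolation=cv2.INTER_CUBIC)
im=np.vstack([cv2.resize(w['frame'][100:310],(800,300)),np.hstack([r(s,265,175,80,60,5),r(d,230,140,80,60,5)])])
cv2.imwrite('pics/v6.png',cv2.cvtColor(im,cv2.COLOR_RGB2BGR))
E
```

```text
position: [0.6164, 0.1192, 0.2076]
ft_force: [-1.6, -0.1, 4.5]
time_s: 19.65
position: [0.6163, 0.1191, 0.2072]
tool_rot: [[0.999, 0.05, -0.0], [0.05, -0.999, 0.0], [-0.0, -0.0, -1.0]]
ft_force: [-0.2, 0.2, -0.3]
grip_width: 0.0259
```

View pics/v6.png

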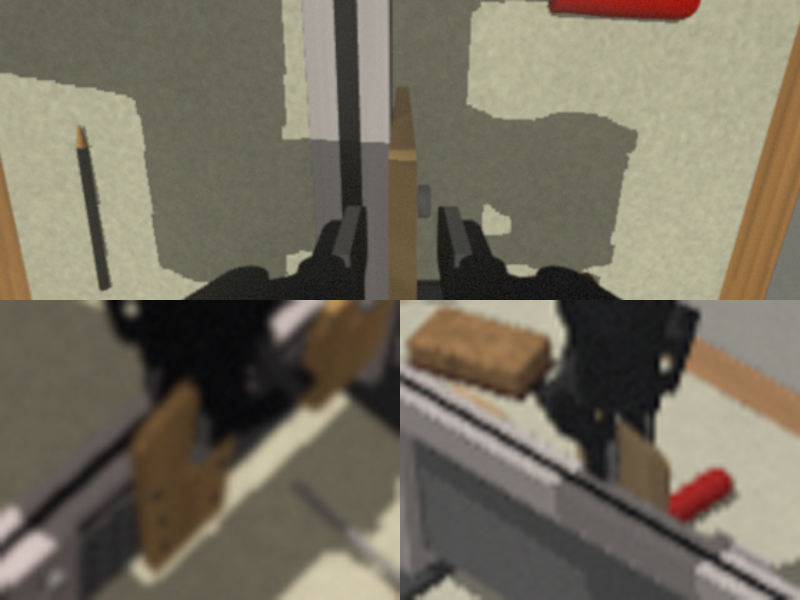

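Released: the template lies flat against the rail, the bolt head stands in front of it at crop (424,200), and the fingers are clear on both sides. I'll retreat straight up.

```bash
python3 -m crank '[0,0,0,0,0,0.005,30,0,0,0,0,0,0.01,30,0,0,0,0,0,0.015,30,0,0,0,0,0,0.02,30,0,0,0,0,0,0.025,30,0,0,0,0,0,0.025,30,0,0,0,0,0,0.025,30,0,0,0,0,0,0.025,30,0,0,0,0,0,0,30,0,0,0,0,0,0,30,0,0,0,0,0,0,30]'
python3 - <<'E'
from h import *
w=grab('wrist','w7');s=grab('scene','s7');d=grab('side','d7')
r=lambda im,x,y,w,h,k:cv2.resize(im['frame'][y:y+h,x:x+w],(w*k,h*k),interpolation=cv2.INTER_CUBIC)
im=np.vstack([cv2.resize(w['frame'][100:310],(800,300)),np.hstack([r(s,265,175,80,60,5),r(d,230,140,80,60,5)])])
cv2.imwrite('pics/v7.png',cv2.cvtColor(im,cv2.COLOR_RGB2BGR))
E
```

```text
time_s: 20.9
position: [0.6161, 0.1192, 0.3564]
tool_rot: [[0.999, 0.05, -0.002], [0.05, -0.999, -0.0], [-0.002, -0.0, -1.0]]
ft_force: [1.1, -0.2, -0.6]
grip_width: 0.0256
```

View pics/v7.png

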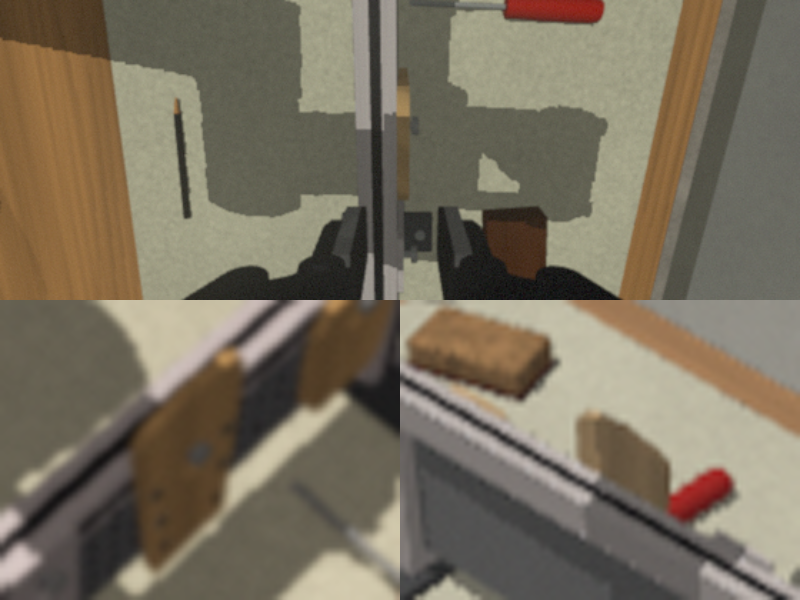

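The template hangs upright on the bolt, with the head visible at crop (200,453), and the gripper is clear. I'll do a quick stillness check on the images, then hand in.

```bash
python3 -m crank '[0,0,0,0,0,0,30,0,0,0,0,0,0,30,0,0,0,0,0,0,30,0,0,0,0,0,0,30,0,0,0,0,0,0,30]' | grep time
python3 - <<'E'
from h import *
for n,o in(('scene','s7'),('side','d7')):
    a=cv2.GaussianBlur(get_image(n)['frame'],(5,5),0).astype(int);b=cv2.GaussianBlur(load(o)['frame'],(5,5),0).astype(int)
    x0,y0=(285,180) if n=='scene' else (262,158)
    print(n,abs(a-b)[y0:y0+50,x0:x0+35].max())
print(close_job())
E
```

```text
time_s: 21.55
scene 2
side 3
the job is handed in; nothing more can be done
None
```

The headstock template is hanging on the free bolt, and I handed the job in at about 21.7 s. No verdict came back.

- **Sequence:** I lifted it from the middle kerf and passed the hole over the bolt head with no measurable contact. It touched the rail at about 5 N. I then let it down about 22 mm until the bolt took its weight at about 7 N, eased off, released it and retreated straight up.
- **Last checks:** The pictures show it upright and flat on the rail, with the bolt head in front of it and the gripper clear above. Pictures taken over 0.5 s apart show no motion beyond noise. When it seated, the gripper stood about 22.5 mm below its height for the hole pass, against the 22 mm expected.
- **Not checked:** I did not check the other items against their starting positions after the move. The robot registered no unexpected contact on the way.
- **Disagreements:**
  - **Bolt position:** My rough bolt pixel from the scene camera put the bolt about 3.5 mm further along y than the wrist camera did. I used the wrist camera's value, and the contact-free pass over the bolt head supports it.
  - **Slot contact:** On the way down the slot's side pressed the shank with about 3 N. A 0.8 mm sideways correction cleared it.
  - **Easing off:** The ease-off before release only brought the upward force down to 4.5 N, so the last of that load came off as the jaws opened.

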